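# Check the brick trolley's brake lever stops short of its push bar

## Robot

A 6-joint arm with a two-finger parallel gripper is mounted at the origin on the work surface. World frame = base frame: x ahead of the robot, y to its left, z up, the work surface at z = 0. Lengths are in m, angles in rad, forces in N, time in s.
With the tool pointing down it reaches from about 0.375 to 0.975 m from the base axis. Payload 3.8 kg.
Tool frame: the origin (TCP) lies at the very end of the fingers, on their centre line; the grasp point (between the pads) lies 19 mm behind it; z points along the fingers, y is the direction in which the jaws open and shut (so a half turn about z gives the same grasp; the last joint's range is limited). The gripper opens to 85 mm and grips with 20 to 120 N. Pads are 22 mm wide; open, the fingers measure 114 mm over their backs; the gripper's body (76 mm by 85 mm) begins 54 mm behind the grasp point. The pads swing forward as they close: fully open they stand 13 mm farther back than shut.
Start: joints at [1.194, 0.264, 1.604, -0, 1.274, -0.037], TCP at [0.225, 0.636, 0.231] pointing down, gripper open.
Joint ranges: [-2.63, 2.63], [-0.94, 2.18], [0.31, 2.57], [-1.31, 4.45], [0, 2.66], [-2.55, 2.55]. Speed limits (rad/s): [2.57, 2.57, 3.14, 3.14, 3.14, 3.14].

## Interface

Orientations are given as a 3x3 rotation matrix whose columns are the frame's x, y, z axes.
In Python, from plant import * gives the robot as it stands. The module is installed in compiled form; this text tells all that it offers.
- The arm moves only by the tool carry_out, never from a script. Its argument "deltas" is text: rows parted by semicolons, each of 7 numbers parted by spaces: the closure, from -1 (fully open) to 1 (shut), then the shift along the tool's x, y, z in m, then the turn, a rotation vector about the tool's x, y, z in degrees. In form: grip x y z rx ry rz; .... A call has 1 to 10 rows; each row shifts and turns the pose as measured when the row begins, along the tool's axes as they then stand; what a row does not reach is not made up. A row lasts 1/10 s, in which the tool goes at most 50 mm and 8.59 degrees, less where a joint would pass 70% of its speed; a pose out of reach is approached as far as the arm can. A call is refused whole if a number of a shift passes 0.05 or a number of a turn 8.59, either way. A call with a gripper value outside its range is refused whole. The fingers move at their own pace and stop on an object; "grip_force" is the grip in N (left out, the last holds). Time passes only in rows, so rows that do not move let the fingers close. It gives the time, the measured TCP pose, the force and the opening at its end, in the units of the state.
- get_obs(): the state, without advancing time (a new reading comes with each control period).
- grab_frame(name): name is "side" or "top" or "wrist"; returns a dict with "pixels" (384x512x3 uint8, red, green, blue), "fx", "fy", "cx", "cy" (pixels), "distortion" ([k1, k2, p1, p2, k3] as OpenCV has them; the pictures are not rectified), "cam_to_world" (4x4, takes a point from camera to world coordinates). Camera axes: x right, y down, z forward; pixel columns grow to the right and rows downward; lengths in m; the calibration is good to about 2 mm. A picture is of the moment at which its call begins. There is no depth.
- close_job(): hands the job in, once; it reports no verdict.
The state is a dict: "clock": time; "qpos": joint angles; "joint_velocities": joint speeds; "effort": joint torques, N m; "tool_pos": TCP position; "tcp_rot": TCP orientation; "force": force on the tool from outside, world axes, zero at the start; "ft_torque": the same for the moment, N m; "gripper_width": finger opening in m.
Only numpy, scipy, OpenCV 4.12 (cv2) and the standard library are available. Lean on these libraries where they do the work, as an engineer would, in place of code of your own. Each camera call takes 0.05 s, during which the arm holds its last target. There are 200 camera calls.

## Task

Check the brake on the brick trolley parked at the counter: with the backs of your fingers, press its red brake lever in towards the black push bar until it stops, and let it spring fully back out. Then press it in to its stop again and finish while still holding it there, so that the gap left between lever and bar can be read. Press firmly without forcing it, from the outside only and never with a finger between lever and bar; keep off the trolley's bar and frame, and leave the things on the counter alone.

Things in the scene. Friction and masses are not known exactly. Their poses are not given: they have to be found in the camera images.
- trolley: Blue tubular brick trolley on the floor beyond the counter's far edge (world x = 0.56), handle end to the robot; never moves. Origin below the middle of its push bar, at counter-top height. x points away from the robot over the deck (yaw up to 0.2 rad), y along the bar, z up. Its deck with bricks starts 120 mm beyond the bar, some 300 to 510 mm below the counter top.
- bar_middle (a point): Middle of the push bar, on its axis, 190 mm above the counter top. The bar has a black sleeve, 32 mm diameter, 440 mm long, along the trolley's y. At its ends (y = +-270 mm) the 28 mm frame tubes slope down and away, to 140 mm beyond the bar and 30 mm below the counter top, then go straight down.
- lever_bracket: Dark steel clamp (41 mm diameter, 30 mm wide) on the push bar, carrying the brake lever; never moves. Origin on the bar's axis at the middle of the clamp; axes as the trolley's. The lever's upright pivot pin is 52 mm out from the bar's axis (+x). A 10 mm steel tube runs from under it, on its +y side, down and away.
- brake_lever (a joint): Brake lever angle (rad) about its upright pivot: 0 = fully out, at rest; grows as the lever is pressed in towards the bar; 0.22 = its stop, hard, with about 22 mm left between blade and bar sleeve. A spring resists: at the press point about 2.5 N starts it moving and about 6 N brings it to the stop. Left free it returns to 0 by itself.
- lever_pivot (a point): Pivot of the brake lever. The red blade lies level, at bar height on the far side of the bar from the robot: 9 mm thick, 16 mm high, 80 mm long, with an 16 mm ball end. Axes as the trolley's at rest, turning with the lever. From the pivot its centre line is at x = +10 mm, from y = -40 to -120 mm. Press its outer face (+x, away from bar and robot) towards -x.
- press_point (a point): Where to press: middle of the blade's section (4.5 mm inside the outer face, 8 mm below the upper edge), 90 mm along the blade from the pivot. At rest 62 mm beyond the bar's axis, 190 mm above the counter top; swings in about 20 mm to the stop. Axes as lever_pivot's. Free space beyond it (+x) and, for 300 mm or more, below it.
- blue_brick: Loose dark blue facing brick, 215 x 103 x 65 mm, on the counter; origin under its centre. Leave alone.
- clay_brick: Loose red clay brick, 215 x 103 x 65 mm, on the counter; origin under its centre. Leave alone.
- scoop: Loose stainless sample scoop, 245 mm long, 65 mm wide, about 30 mm high, on the counter; origin under the back of its bowl, handle towards its -x. Leave alone.
- feeler_gauge: Loose steel feeler gauge set, 100 mm case with some leaves fanned out, 17 mm high, on the counter; origin under the middle of the case. Leave alone.
- density_cup: Loose yellow plastic density cup, 84 mm across, 95 mm high, upright on the counter; origin under its centre. Leave alone.
- dust_brush: Loose flat dusting brush with a wooden handle, lying on the counter, about 200 mm long; origin under its middle. Leave alone.

How it is judged:
On the way, in this order (a step that is already met when the one before it is completed fails the run):
1. the fingers press the brake lever in to its stop (value of joint brake_lever above 0.205 rad and contact force between the fingers and brake_lever above 3 N), for 0.2 s.
2. the lever is let back fully out (value of joint brake_lever below 0.03 rad), for 0.2 s.
At the end, for the whole second after the job is handed in: After one press to the stop and a full return, the fingers hold the brake lever pressed in at its stop (joint above 0.205 of 0.22 rad) from its outer side with 3 to 40 N, not touching the bar; everything on the counter is within 15 mm of where it began (all of step 1 and contact force between the fingers and brake_lever below 40 N and x of the grasp point in the frame of press_point above 0.007 m and contact force between the fingers and trolley below 4 N and distance of each of blue_brick, clay_brick, scoop, feeler_gauge, density_cup, dust_brush from where it was at the start of the episode below 0.015 m); the arm keeps its last pose, push and grip.
It fails at once if the lever is forced (over 45 N) (contact force between anything else and brake_lever above 45 N).
It fails at once if the lever is taken between the fingers or a finger is put between lever and bar (x of the grasp point in the frame of press_point between -0.06 and 0.007 m and y of the grasp point in the frame of press_point between -0.05 and 0.06 m and z of the grasp point in the frame of press_point between -0.03 and 0.02 m).
It fails at once if the trolley's bar or frame is pushed on (over 5 N) (contact force between any of the fingers, the arm and trolley above 5 N).
It fails at once if a thing on the counter is moved or lifted (over 15 mm) (distance of any of blue_brick, clay_brick, scoop, feeler_gauge, density_cup, dust_brush from where it was at the start of the episode above 0.015 m).
It also fails if it takes over 48 s, if anything falls off the work surface, if the arm or the gripper's body presses on something with over 40 N, if the wrist force passes 120 N, or if a joint passes its speed limit or range.

## Working session

There is one attempt and no reset: what is moved stays moved. The work goes in short steps, Python scripts to look and compute and a tool call to move; the robot and the scene stay as the last step left them, time stands still between calls to the robot, and variables do not carry over. Pictures are saved under pics/ and viewed, about 8 in all and at most 12, crops included, and the job is handed in when it is done.

Besides the shell and the picture viewer there is one more tool, called by a JSON object that holds its "name" and its "arguments", one argument or row to a line. carry_out: Moves the arm, as the interface text tells. Its arguments: {"type":"object","properties":{"deltas":{"type":"string"},"grip_force":{"type":"number"}},"required":["deltas"]}

```bash
mkdir -p pics; python3 - <<'E'
from plant import *
import cv2,pickle
o=get_obs();print(o)
fr={}
for n in("side","top"):
    f=grab_frame(n);fr[n]=f
    cv2.imwrite(f"pics/{n}0.png",f["pixels"][:,:,::-1]);print(n,f["fx"],f["cx"],f["cy"],f["distortion"],f["cam_to_world"])
pickle.dump(fr,open("f0.pkl","wb"))
E
```

```text
{'clock': 0.0, 'qpos': array([ 1.19411131e+00,  2.64776387e-01,  1.60539374e+00, -2.36504193e-05,
        1.27365589e+00, -3.69116867e-02]), 'joint_velocities': array([ 0.0011139 ,  0.00125176, -0.00056159,  0.00126336, -0.00172339,
        0.00077439]), 'effort': array([ 2.47493677e-03, -5.15117991e+01, -3.67309785e+01, -6.64991603e-05,
        1.29072263e-02, -2.43746092e-05]), 'tool_pos': array([0.2247087 , 0.63572846, 0.22993568]), 'tcp_rot': array([[-9.42832525e-01,  3.33265943e-01, -8.00491394e-04],
       [ 3.33266899e-01,  9.42830221e-01, -2.08509785e-03],
       [ 5.98353771e-05, -2.23267535e-03, -9.99997506e-01]]), 'force': array([ 0.19086735, -0.50885923, -0.50064609]), 'ft_torque': array([ 0.02342307, -0.00411232, -0.04707856]), 'gripper_width': 0.0854592551120185}
side 445.07010056399747 263.2608692430458 193.53270104601575 [-0.13312649  0.          0.          0.          0.        ] [[ 0.70053733 -0.4872721   0.52135721 -0.3744575 ]
 [-0.71361269 -0.48048082  0.50979909 -0.87580582]
 [ 0.00209127 -0.72918042 -0.68431831  1.2931475 ]
 [ 0.          0.          0.          1.        ]]
top 466.2143307533903 254.99177099299135 190.12231748058622 [-0.1819536  0.         0.         0.         0.       ] [[-0.00226906 -0.99446931  0.10500302  0.34486219]
 [-0.99999509  0.00248338  0.0019104   0.0128731 ]
 [-0.00216059 -0.10499817 -0.99447007  1.71316122]
 [ 0.          0.          0.          1.        ]]
```

View pics/side0.png

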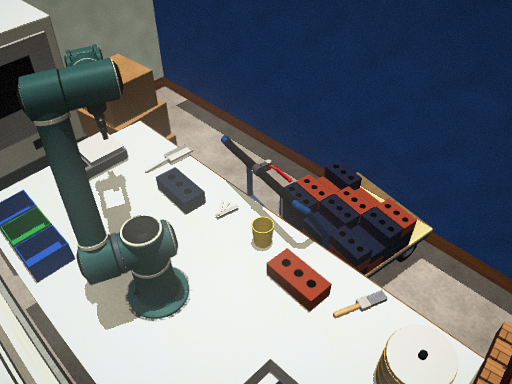

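View pics/top0.png

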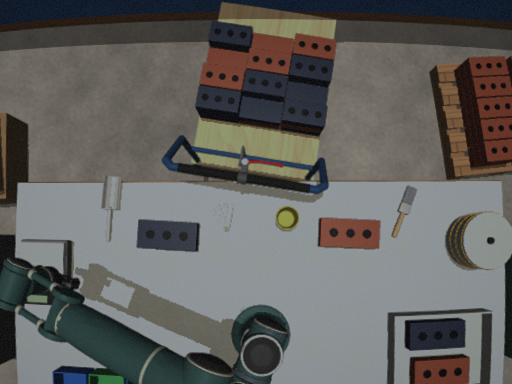

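The side view shows the bar from (225,140) to (308,210), with the red lever near (270–290,165–180). In the top view the bar runs from (172,168) to (320,187), the bracket is near (244,170), and the red blade spans (250,162) to (283,165). Next I'll zoom in on the lever in both views.

```bash
python3 - <<'E'
import cv2,pickle,numpy as np
fr=pickle.load(open("f0.pkl","rb"))
a=fr["top"]["pixels"][140:200,155:335,::-1]; b=fr["side"]["pixels"][125:225,210:320,::-1]
a=cv2.resize(a,None,fx=4,fy=4,interpolation=cv2.INTER_CUBIC)   # 720x240
b=cv2.resize(b,None,fx=3.5,fy=3.5,interpolation=cv2.INTER_CUBIC) # 385x350
c=np.zeros((595,720,3),np.uint8);c[:240]=a;c[243:243+350,:385]=b
cv2.imwrite("pics/crop0.png",c)
E
```

```text
(no output)
```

View pics/crop0.png

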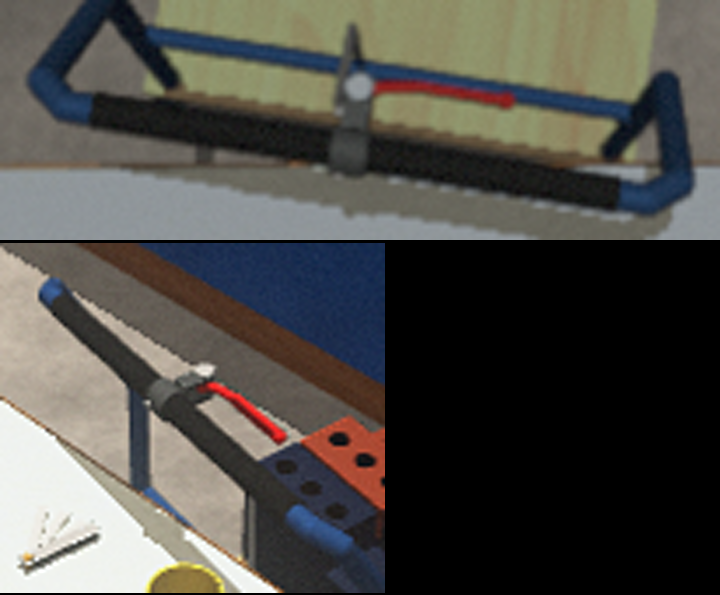

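```bash
cat > h.py <<'E'
import numpy as np,cv2
def proj(f,P):
    T=np.linalg.inv(f["cam_to_world"]);K=np.array([[f["fx"],0,f["cx"]],[0,f["fy"],f["cy"]],[0,0,1.]])
    return cv2.projectPoints(np.atleast_2d(P).astype(float),cv2.Rodrigues(T[:3,:3])[0],T[:3,3],K,np.array(f["distortion"]))[0][:,0]
def tri(fs,uvs):
    A=[];K=[]
    for f,uv in zip(fs,uvs):
        Km=np.array([[f["fx"],0,f["cx"]],[0,f["fy"],f["cy"]],[0,0,1.]])
        d=cv2.undistortPoints(np.array([[uv]],float),Km,np.array(f["distortion"]))[0,0]
        T=f["cam_to_world"];w=T[:3,:3]@np.r_[d,1];w/=np.linalg.norm(w);A.append(np.eye(3)-np.outer(w,w));K.append(A[-1]@T[:3,3])
    return np.linalg.lstsq(np.vstack(A),np.hstack(K),rcond=None)[0]
E
python3 - <<'E'
from h import *
import pickle
from scipy.optimize import least_squares
fr=pickle.load(open("f0.pkl","rb"))
tp=lambda u,v:np.array([155+(u+.5)/4-.5,140+(v+.5)/4-.5]); sp=lambda u,v:np.array([210+(u+.5)/3.5-.5,125+(v-243+.5)/3.5-.5])
obs={"ball":(tp(511,100),sp(282,437)),"pin":(tp(359,86),sp(206,372)),"L":(tp(90,109),sp(57,297)),"R":(tp(620,190),sp(297,517))}
F=[fr["top"],fr["side"]]
for k,v in obs.items(): print(k,tri(F,v).round(4))
def model(p):
    x,y,a,b,z=p;c,s=np.cos(a),np.sin(a)
    loc={"ball":(.062,b-.12,z),"pin":(.052,b,z+.018),"L":(0,.22,z),"R":(0,-.22,z)}
    return {k:np.array([x+c*l[0]-s*l[1],y+s*l[0]+c*l[1],l[2]]) for k,l in loc.items()}
def res(p):
    m=model(p);return np.hstack([proj(f,m[k])[0]-obs[k][i] for k in obs for i,f in enumerate(F)])
r=least_squares(res,[.6,.05,-.1,0.03,.19],loss="soft_l1");print(r.x.round(4),r.fun.round(1).reshape(-1,4))
x,y,a,b,z=r.x;c,s=np.cos(a),np.sin(a)
print("press",x+c*.062-s*(b-.09),y+s*.062+c*(b-.09))
E
```

```text
ball [ 0.5899 -0.0746  0.1901]
pin [0.6006 0.0502 0.202 ]
L [0.5814 0.2735 0.2   ]
R [ 0.5148 -0.164   0.1842]
[ 5.483e-01  5.560e-02 -1.561e-01 -4.000e-04  1.888e-01] [[-0.6 -0.1 -0.  -0.1]
 [ 0.9 -0.   0.3 -0.5]
 [ 0.5  0.5  0.7  2.1]
 [-0.8  0.4 -0.2 -1.2]]
press 0.5954529945426864 -0.04326212722117958
```

{"name": "carry_out", "arguments": {
  "deltas": "1 0 0 -0.04 0 0 0; 1 0 0 -0.04 0 0 0; 1 -0.045 -0.0018 0 0 0 4.2; 1 -0.045 -0.0018 0 0 0 4.2; 1 -0.045 -0.0018 0 0 0 4.2; 1 -0.045 -0.0018 0 0 0 4.2; 1 -0.045 -0.0018 0 0 0 4.2; 1 -0.045 -0.0018 0 0 0 4.2; 1 -0.045 -0.0018 0 0 0 4.2; 1 -0.045 -0.0018 0 0 0 4.2",
  "grip_force": 60
}}

```text
clock: 1.1
tool_pos: [0.5124, 0.4189, 0.305]
tcp_rot: [[-0.592, 0.806, -0.008], [0.806, 0.592, -0.011], [-0.004, -0.013, -1.0]]
force: [0.9, 0.0, -0.2]
gripper_width: -0.0002
```

{"name": "carry_out", "arguments": {
  "deltas": "1 -0.045 -0.001 0 0 0 4.2; 1 -0.045 -0.002 0 0 0 4.2; 1 -0.045 -0.002 0 0 0 4.2; 1 -0.045 -0.002 0 0 0 4.2; 1 -0.045 -0.002 0 0 0 4.2; 1 -0.045 -0.002 0 0 0 4.2; 1 -0.045 -0.002 0 0 0 4.2; 1 -0.045 -0.002 0 0 0 4.2; 1 -0.045 -0.002 0 0 0 4.2; 1 0 0 0 0 0 0"
}}

```text
clock: 2.1
tool_pos: [0.6279, 0.0155, 0.3002]
tcp_rot: [[0.061, 0.998, -0.018], [0.998, -0.062, -0.016], [-0.017, -0.017, -1.0]]
force: [0.0, 1.1, -0.4]
gripper_width: -0.0
```

```bash
cat >> h.py <<'E'
from scipy.spatial.transform import Rotation as R
def todo(o,p,deg=-8.95):
    "shift and turn in tool axes to reach p with tool y at angle deg, pointing down"
    a=np.radians(deg);y=np.array([np.cos(a),np.sin(a),0]);z=np.array([0,0,-1.]);G=np.c_[np.cross(y,z),y,z]
    C=o["tcp_rot"];return (C.T@(np.array(p)-o["tool_pos"])).round(4),np.degrees(R.from_matrix(C.T@G).as_rotvec()).round(2)
E
python3 - <<'E'
from plant import *
from h import *
import pickle
o=get_obs();print(o["tool_pos"],o["force"],todo(o,[.639,-.05,.30]))
f=grab_frame("wrist");cv2.imwrite("pics/w1.png",f["pixels"][:,:,::-1]);pickle.dump(f,open("w1.pkl","wb"))
P=[[.5955,-.0433,.19],[.59,-.074,.19]];print(proj(f,P))
E
```

```text
[0.62794956 0.01546629 0.30021621] [ 0.01649536  1.09956894 -0.4462124 ] (array([-0.0647,  0.0151,  0.0011]), array([-0.91,  1.03,  5.43]))
[[224.22249054 249.70865374]
 [221.61987072 277.4596001 ]]
```

View pics/w1.png

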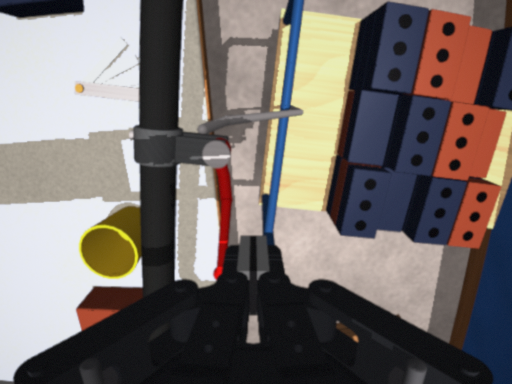

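The blade runs from (222,170) to its ball at (219,272). The press point projects to (224,250), which is on the blade, so the fit holds to within a few mm. Next I move beyond the lever and go down.

{"name": "carry_out", "arguments": {
  "deltas": "1 -0.033 0.009 0 -0.5 0.5 2.7; 1 -0.033 0.009 0 -0.5 0.5 2.7; 1 0 0 0 0 0 0; 1 0 0 0 0 0 0"
}}

```text
clock: 2.55
tool_pos: [0.6404, -0.0465, 0.2984]
tcp_rot: [[0.151, 0.989, -0.001], [0.989, -0.151, 0.006], [0.006, -0.002, -1.0]]
force: [-0.6, 0.2, -0.5]
gripper_width: 0.0
```

```bash
python3 - <<'E'
from plant import *
from h import *
o=get_obs();print(o["tool_pos"],o["force"],todo(o,[.642,-.05,.169]))
E
```

```text
[ 0.64043212 -0.04648169  0.29843281] [-0.59102009  0.15807813 -0.46339855] (array([-0.004 ,  0.0023,  0.1294]), array([-0.1 , -0.33,  0.28]))
```

{"name": "carry_out", "arguments": {
  "deltas": "1 -0.003 0.004 0.03 0 -0.3 0.3; 1 0 0 0.03 0 0 0; 1 0 0 0.03 0 0 0; 1 0 0 0.03 0 0 0; 1 0 0 0.012 0 0 0; 1 0 0 0 0 0 0; 1 0 0 0 0 0 0"
}}

```text
clock: 3.25
tool_pos: [0.6457, -0.0372, 0.1646]
tcp_rot: [[0.141, 0.99, 0.002], [0.99, -0.141, 0.004], [0.004, 0.001, -1.0]]
force: [-0.2, -1.4, -0.6]
gripper_width: -0.0003
```

```bash
python3 - <<'E'
from plant import *
from h import *
import pickle
o=get_obs();print(o["tool_pos"],o["force"],todo(o,[.618,-.047,.169]))
P=np.array([[.5955,-.0433,.19]])
f=grab_frame("wrist");im=f["pixels"][:,:,::-1][100:384,130:390];print(proj(f,P))
s=grab_frame("side");q=proj(s,P)[0].astype(int);print(q)
a=cv2.resize(im,None,fx=1.4,fy=1.4);b=cv2.resize(s["pixels"][q[1]-50:q[1]+50,q[0]-55:q[0]+55,::-1],(440,400),interpolation=cv2.INTER_CUBIC)
c=np.zeros((400,800,3),np.uint8);c[:a.shape[0],:a.shape[1]]=a;c[:,364:]=b[:,:436]
cv2.imwrite("pics/c2.png",c)
E
```

```text
[ 0.64570759 -0.03717562  0.16456465] [-0.18526194 -1.4030418  -0.56272867] (array([-0.0136, -0.026 , -0.0045]), array([ 0.06, -0.25,  0.87]))
[[148.3729188  301.75828077]]
[285 175]
```

View pics/c2.png

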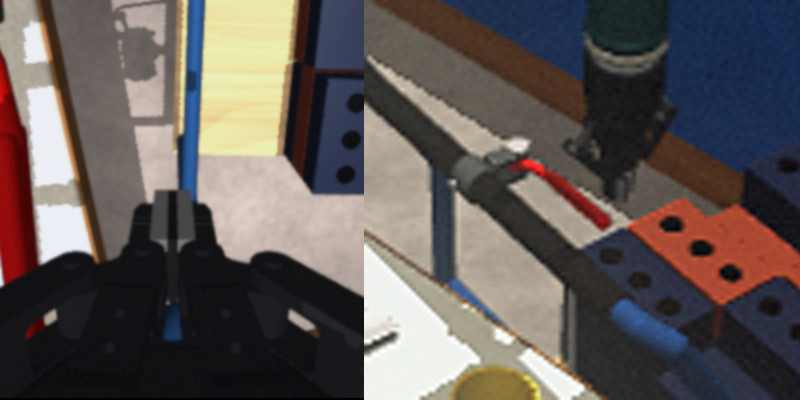

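The wrist view shows the closed fingers right of the red blade, with free space between. The side view shows the fingertips beyond the blade at its height. I'll correct the lateral drift, raise slightly and approach.

{"name": "carry_out", "arguments": {
  "deltas": "1 -0.010 0 -0.010 0 -0.2 0.8; 1 0 -0.004 0 0 0 0; 1 0 0 0 0 0 0; 1 0 0 0 0 0 0"
}}

```text
clock: 3.75
tool_pos: [0.6438, -0.0487, 0.1825]
tcp_rot: [[0.157, 0.988, 0.013], [0.988, -0.157, -0.001], [0.001, 0.013, -1.0]]
force: [-0.1, 0.2, -0.0]
gripper_width: 0.0001
```

```bash
python3 - <<'E'
from plant import *
from h import *
o=get_obs();print(o["tool_pos"],o["force"],todo(o,[.614,-.046,.175]))
E
```

```text
[ 0.64375012 -0.0487316   0.18254046] [-0.09546186  0.19448755 -0.04924802] (array([-0.002 , -0.0299,  0.0072]), array([ 0.72, -0.04, -0.07]))
```

{"name": "carry_out", "arguments": {
  "deltas": "1 0 -0.01 0.003 0.5 0 0; 1 0 -0.006 0.002 0 0 0; 1 0 -0.004 0 0 0 0; 1 0 0 0 0 0 0; 1 0 0 0 0 0 0"
}}

```text
clock: 4.25
tool_pos: [0.6213, -0.0454, 0.1766]
tcp_rot: [[0.157, 0.988, 0.002], [0.988, -0.157, 0.001], [0.001, 0.002, -1.0]]
force: [-0.4, -0.6, -0.9]
gripper_width: -0.0002
```

{"name": "carry_out", "arguments": {
  "deltas": "1 0 -0.004 0 0 0 0; 1 0 -0.004 0 0 0 0; 1 0 -0.004 0 0 0 0; 1 0 0 0 0 0 0"
}}

```text
clock: 4.65
tool_pos: [0.61, -0.0438, 0.1765]
tcp_rot: [[0.157, 0.988, 0.005], [0.988, -0.157, -0.001], [0.0, 0.005, -1.0]]
force: [2.8, -0.4, -2.6]
gripper_width: -0.0003
```

{"name": "carry_out", "arguments": {
  "deltas": "1 0 -0.004 0 0 0 0; 1 0 -0.004 0 0 0 0; 1 0 -0.003 0 0 0 0; 1 0 0 0 0 0 0"
}}

```text
clock: 5.05
tool_pos: [0.6007, -0.043, 0.1768]
tcp_rot: [[0.157, 0.988, 0.011], [0.988, -0.157, -0.002], [-0.001, 0.011, -1.0]]
force: [4.7, -1.3, -3.5]
gripper_width: -0.0001
```

{"name": "carry_out", "arguments": {
  "deltas": "1 0 -0.003 0 0 0 0; 1 0 -0.003 0 0 0 0; 1 0 0 0 0 0 0"
}}

```text
clock: 5.35
tool_pos: [0.596, -0.0423, 0.1769]
tcp_rot: [[0.157, 0.987, 0.014], [0.988, -0.157, -0.003], [-0.001, 0.015, -1.0]]
force: [5.0, -2.3, -3.4]
gripper_width: -0.0006
```

{"name": "carry_out", "arguments": {
  "deltas": "1 0 -0.003 0 0 0 0; 1 0 0 0 0 0 0"
}}

```text
clock: 5.55
tool_pos: [0.5942, -0.042, 0.177]
tcp_rot: [[0.157, 0.987, 0.017], [0.988, -0.157, -0.003], [-0.0, 0.018, -1.0]]
force: [5.6, -0.8, -3.9]
gripper_width: -0.0002
```

{"name": "carry_out", "arguments": {
  "deltas": "1 0 -0.003 0 0 0 0; 1 0 -0.003 0 0 0 0"
}}

```text
clock: 5.75
tool_pos: [0.5926, -0.0416, 0.1773]
tcp_rot: [[0.158, 0.987, 0.027], [0.987, -0.158, -0.004], [0.0, 0.028, -1.0]]
force: [15.4, -3.2, -10.1]
gripper_width: 0.0
```

{"name": "carry_out", "arguments": {
  "deltas": "1 0 -0.003 0 0 0 0; 1 0 -0.003 0 0 0 0"
}}

```text
clock: 5.95
tool_pos: [0.5929, -0.0417, 0.1775]
tcp_rot: [[0.158, 0.987, 0.042], [0.987, -0.158, -0.006], [0.0, 0.042, -0.999]]
force: [12.5, -2.4, -8.9]
gripper_width: 0.0002
```

```bash
python3 - <<'E'
from plant import *
from h import *
o=get_obs();print(o["tool_pos"],o["force"],todo(o,[.593,-.0417,.175]))
f=grab_frame("wrist");a=f["pixels"][:,:,::-1][100:384,60:390]
s=grab_frame("side");q=proj(s,[.59,-.043,.19])[0].astype(int)
b=cv2.resize(s["pixels"][q[1]-45:q[1]+45,q[0]-45:q[0]+45,::-1],(400,400),interpolation=cv2.INTER_CUBIC)
a=cv2.resize(a,(400,344));c=np.zeros((400,800,3),np.uint8);c[:344,:400]=a;c[:,400:]=b
cv2.imwrite("pics/c3.png",c);print(get_obs()["force"])
E
```

```text
[ 0.5929436  -0.04165379  0.17750407] [12.53320051 -2.35135745 -8.94096607] (array([-0.    , -0.    ,  0.0025]), array([ 2.43, -0.02, -0.14]))
[13.03947673 -2.97487832 -9.64807619]
```

View pics/c3.png

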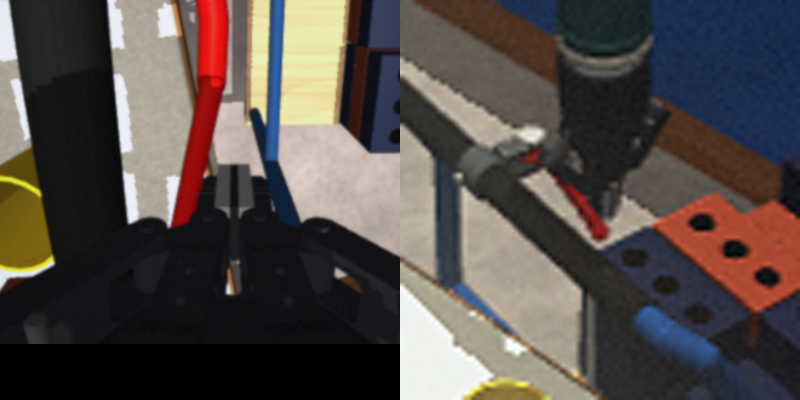

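The lever is swung in, with its blade running from (212,80) to (178,225) in the left crop. There is a clear gap to the black bar, and the fingers are on the outer side only. I'll check the lever angle from this picture's geometry, then release.

```bash
python3 - <<'E'
from plant import *
from h import *
f=grab_frame("wrist");print(get_obs()["force"])
hsv=cv2.cvtColor(f["pixels"],cv2.COLOR_RGB2HSV)
m=((hsv[...,0]<6)|(hsv[...,0]>174))&(hsv[...,1]>180)&(hsv[...,2]>60)
K=np.array([[f["fx"],0,f["cx"]],[0,f["fy"],f["cy"]],[0,0,1.]]);T=f["cam_to_world"]
def bp(p,z=.19):
    d=cv2.undistortPoints(np.array([[p]],float),K,np.array(f["distortion"]))[0,0];w=T[:3,:3]@np.r_[d,1];return T[:3,3]+w*(z-T[2,3])/w[2]
for r in range(185,280,15):
    c=np.where(m[r,140:300])[0]
    if len(c)>5:
        w=bp((140+np.median(c),r))-[.5483,.0556,0];a=-.1561
        print(r,len(c),np.round([np.cos(a)*w[0]+np.sin(a)*w[1],-np.sin(a)*w[0]+np.cos(a)*w[1]],4))
E
```

```text
[13.39012342 -3.20621159 -9.17743521]
185 20 [ 0.0489 -0.0489]
200 18 [ 0.0473 -0.056 ]
215 18 [ 0.0457 -0.0632]
230 19 [ 0.0443 -0.0708]
245 17 [ 0.0421 -0.0785]
260 17 [ 0.0404 -0.0866]
275 16 [ 0.0383 -0.095 ]
```

{"name": "carry_out", "arguments": {
  "deltas": "1 0 0.010 0 1.2 0 0; 1 0 0.010 0 1.2 0 0; 1 0 0.010 0 0 0 0; 1 0 0.008 0 0 0 0; 1 0 0 0 0 0 0; 1 0 0 0 0 0 0; 1 0 0 0 0 0 0; 1 0 0 0 0 0 0; 1 0 0 0 0 0 0"
}}

```text
clock: 7.0
tool_pos: [0.6278, -0.0459, 0.1775]
tcp_rot: [[0.158, 0.987, -0.008], [0.987, -0.158, 0.004], [0.002, -0.008, -1.0]]
force: [0.3, -0.5, -0.5]
gripper_width: -0.0
```

```bash
python3 - <<'E'
from plant import *
from h import *
o=get_obs();print(o["tool_pos"],o["force"],todo(o,[.614,-.044,.177]))
f=grab_frame("wrist");cv2.imwrite("pics/w4.png",f["pixels"][:,:,::-1])
E
```

```text
[ 0.6278492  -0.0458976   0.17749071] [ 0.3202459  -0.45425603 -0.48395925] (array([-0.0003, -0.014 ,  0.0006]), array([-0.48, -0.13, -0.14]))
```

View pics/w4.png

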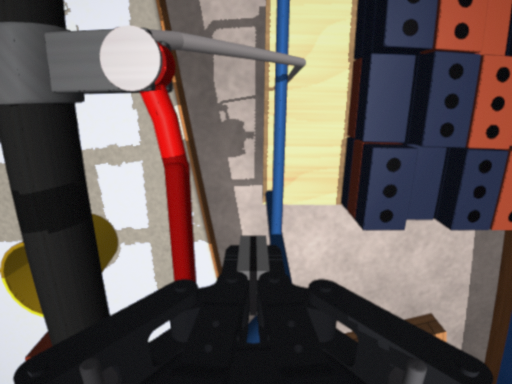

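The measured blade slope was 0.23 rad, so the lever was at its stop. It is now fully out again, with the blade at (175–185,160–280) parallel to the bar, a gap to the fingers, and no force on the tool. Time for the second press.

{"name": "carry_out", "arguments": {
  "deltas": "1 0 -0.006 0 0 0 0; 1 0 -0.006 0 0 0 0; 1 0 -0.004 0 0 0 0; 1 0 -0.004 0 0 0 0; 1 0 -0.004 0 0 0 0; 1 0 -0.004 0 0 0 0; 1 0 -0.003 0 0 0 0"
}}

```text
clock: 7.75
tool_pos: [0.5977, -0.0422, 0.1781]
tcp_rot: [[0.158, 0.987, 0.0], [0.987, -0.158, 0.001], [0.001, 0.0, -1.0]]
force: [5.8, -1.2, -4.1]
gripper_width: -0.0002
```

{"name": "carry_out", "arguments": {
  "deltas": "1 0 -0.003 0 0 0 0; 1 0 -0.003 0 0 0 0; 1 0 -0.003 0 0 0 0; 1 0 -0.003 0 0 0 0"
}}

```text
clock: 8.15
tool_pos: [0.5926, -0.0412, 0.1787]
tcp_rot: [[0.159, 0.987, 0.019], [0.987, -0.159, -0.001], [0.002, 0.019, -1.0]]
force: [13.4, -2.4, -9.7]
gripper_width: 0.0
```

```bash
python3 - <<'E'
from plant import *
from h import *
for i in range(3):
    f=grab_frame(["wrist","side","top"][i]);o=get_obs();print(o["clock"],o["tool_pos"],o["force"])
    if i==0:g=f
f=g;hsv=cv2.cvtColor(f["pixels"],cv2.COLOR_RGB2HSV)
m=((hsv[...,0]<6)|(hsv[...,0]>174))&(hsv[...,1]>180)&(hsv[...,2]>60)
K=np.array([[f["fx"],0,f["cx"]],[0,f["fy"],f["cy"]],[0,0,1.]]);T=f["cam_to_world"]
L=[];a=-.1561
for r in range(185,276,10):
    c=np.where(m[r,140:300])[0]
    if len(c)>5:
        d=cv2.undistortPoints(np.array([[[140+np.median(c),r]]],float),K,np.array(f["distortion"]))[0,0];w=T[:3,:3]@np.r_[d,1];w=T[:3,3]+w*(.19-T[2,3])/w[2]-[.5483,.0556,0]
        L.append([np.cos(a)*w[0]+np.sin(a)*w[1],-np.sin(a)*w[0]+np.cos(a)*w[1]])
L=np.array(L);print("slope",np.polyfit(L[:,1],L[:,0],1))
cv2.imwrite("pics/w5.png",g["pixels"][:,:,::-1])
E
```

```text
8.2 [ 0.59259898 -0.04124805  0.17870539] [12.37953891 -3.1748451  -7.96919509]
8.25 [ 0.59260055 -0.04124111  0.17877287] [13.15551235 -2.54438844 -9.27531256]
8.3 [ 0.59259032 -0.04124155  0.17873496] [12.47550196 -3.59185549 -8.97841715]
slope [0.23373427 0.06055901]
```

View pics/w5.png

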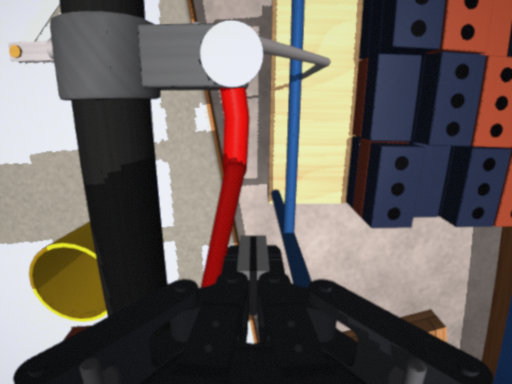

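The blade is held in, from (236,165) to (210,285), with a clear gap to the bar. The force is steady at about 13 N and the slope is 0.23 rad. Handing in.

```bash
python3 -c "
from plant import *
close_job(); print(get_obs()['force'])"
```

```text
the job is handed in; nothing more can be done
the job is handed in; nothing more can be done
```

I pressed the lever to its stop with the closed fingers' backs, let it spring fully out, then pressed it to the stop again. I handed the job in with it held there, at about 8.3 s of the 48 s.

- **Lever angle:** measured from the wrist camera, the blade was at about 0.23 rad on both presses. The nominal stop is 0.22, so this agrees to within picture accuracy.
- **Return between presses:** the wrist picture showed the blade fully out, clear of the fingers, with about 0 N on the tool. I judged this by eye and did not measure the angle.
- **Final push:** steady at 12–13 N along world x, about 16 N in total, at the same tool position as the first press. That is within the 3–40 N allowed.
- **Bar and counter:** the last picture shows a clear gap between blade and bar, with the fingers only on the outer side. The arm went nowhere near the things on the counter, but I did not re-measure where they stand.
- **Unexpected downward force:** the tool felt 8–10 N downwards during both holds. I took this to be friction as the arm flexed, but did not confirm it.
- **Weaker measurements:** the bar's end points fitted less well than the lever, by up to about 2 pixels. The tool also drifted about 10 mm sideways while going down, which I corrected before pressing.

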